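# Rock a tight plug-in relay out of its socket

## Robot

A 6-joint arm with a two-finger parallel gripper is mounted at the origin on a cart in front of the work surface, level with it; the furniture and walls round the work are solid. World frame = base frame: x ahead of the robot, y to its left, z up, the work surface at z = 0. Lengths are in m, angles in rad, forces in N, time in s.
With the tool pointing down it reaches from about 0.275 to 0.975 m from the base axis. Payload 8.4 kg.
Tool frame: the origin (TCP) lies midway between the tips of the shut fingers; the grasp point (between the pads) lies 19 mm behind it; z points along the fingers, y is the line along which they close (so a half turn about z gives the same grasp; the last joint's range is limited). The gripper opens to 92 mm and grips with 3 to 60 N. Pads are 20 mm wide; open, the fingers measure 128 mm over their backs; the gripper's body (75 mm by 189 mm) begins 69 mm behind the grasp point.
Start: joints at [-0.778, 0.353, 1.633, -0, 1.155, -0.002], TCP at [0.446, -0.438, 0.183] pointing down, gripper open.
Joint ranges: [-2.63, 2.63], [-0.92, 2.1], [0.06, 2.66], [-1.3, 4.44], [0, 2.69], [-3.02, 3.02]. Speed limits (rad/s): [2.22, 2.22, 2.79, 3.14, 3.14, 3.14].

## Interface

Orientations are given as a unit quaternion [w, x, y, z].
In Python, from bench import ctrl gives the robot as it stands. The module is installed in compiled form; this text tells all that it offers.
- The arm moves only by the tool drive_tool, never from a script. Its argument "plan" is a list of rows, each a list of 3 entries, a list of its own where there are three numbers: the opening, from 0 (shut) to 1 (fully open), then the shift along the tool's x, y, z in m, then the turn about the tool's z in rad. In form: [[grip, [tx, ty, tz], yaw], ...]. A call has exactly 8 rows; each row is the pose to reach, as a shift and turn from the pose commanded when the call began, along the tool's axes at that moment; what a row does not reach only later rows make up. A row lasts 1/8 s, in which the tool goes at most 62.5 mm and 10.7 degrees, less where a joint would pass 70% of its speed; a pose out of reach is approached as far as the arm can. A call with a gripper value outside its range is refused whole. The fingers move at their own pace and stop on an object; the grip force is fixed at half the most. Time passes only in rows, so rows that repeat a pose let the fingers close, or fill a call up. It gives the time, the measured TCP pose, the force, the opening and the grip force at its end, in the units of the state.
- ctrl.read_state(): the state, without advancing time (a new reading comes with each control period).
- ctrl.camera(name): name is "scene" or "top" or "wrist"; returns a dict with "pixels" (384x512x3 uint8, red, green, blue), "intrinsics" (3x3 intrinsics, pixels), "world_from_camera" (4x4, takes a point from camera to world coordinates); the wrist camera has in their place "tool_from_camera" (4x4, takes a point from camera to tool coordinates, whose origin is the TCP and whose axes are the flange's). Camera axes: x right, y down, z forward; pixel columns grow to the right and rows downward; lengths in m; the calibration is good to about 2 mm. A picture is of the moment at which its call begins: read the wrist's pose just before it. There is no depth.
- ctrl.hand_in(): hands the job in; it is judged then, once.
Trained networks look in the newest picture that a camera, given by its name, has taken for a name from the list of things; names that differ only in an ending like _2 or _b are one class to them, and where a whole thing is asked for, a point or a joint stands for the part that bears it (a point fixed in the world has none). Each returns a list of dicts, best first, with "conf" (0 to 1); they miss things now and then, are a little off and sometimes report something else, mostly with a low value. They report only what shows in the picture. A call takes as long as a camera call. They do not tell look-alikes from the thing itself.
- ctrl.regions_of(name, camera): "pixels" (384x512 bool, what is visible of it) and "xy" ([column, row] in pixels, amid what is visible of it).
- ctrl.pinpoint(name, camera): "xy" ([column, row] in pixels: a listed point, or the origin of a listed thing).
The state is a dict: "time": time; "joint_positions": joint angles; "joint_vel": joint speeds; "effort": joint torques, N m; "eef_pos": TCP position; "tool_rot": TCP orientation; "contact_force": force on the tool from outside, world axes, zero at the start; "moment": the same for the moment, N m; "grip_width": finger opening in m; "gripper_force": force on a finger pad.
Only numpy, scipy, OpenCV 4.12 (cv2) and the standard library are available. Lean on these libraries where they do the work, as an engineer would, in place of code of your own. Each camera call takes 0.05 s, during which the arm holds its last target. There are 200 camera calls.

## Task

Two plug-in relays stand in their sockets on the bench; take the taller one out. Grip its thin cover gently (about 20 N of grip), and do not pull it straight out of the tight spring clips: rock it first to the left, staying down on its left edge until the right edge pops up, then to the right until the left edge is up as well, by 8 degrees or so each way but never past about 15 degrees and without bumping the other things. Then lift it level until its blades are just clear of the socket, a centimetre or two straight above it, and finish while holding it still there: do not put it down or let go.

Things in the scene. Friction and masses are not known exactly. Their poses are not given: they have to be found in the camera images.
- relay: Taller relay, loose, 0.09-0.18 kg: grey plastic cover 28 (x) x 38 (y) x 60 mm high, on a black flange 30 x 60 x 10 mm, brass blades 12 mm long below. Origin: centre of the flange's underside; z up (cover from z = 10 to 70 mm), y left along the flange, x away from the robot (yaw within 0.35 rad). Grip the cover across y (38 mm) with about 20 N, fingertips at z of 25 mm or more to clear the posts.
- left_edge (a point): Middle of the relay flange's lower left edge, at (0, +30, 0) mm in the relay's frame
- right_edge (a point): Middle of the relay flange's lower right edge, at (0, -30, 0) mm in the relay's frame
- blade_tips (a point): Centre of the blades' lower ends, at (0, 0, -12) mm in the relay's frame
- socket: The taller relay's black socket on an aluminium plate 92 (x) x 124 (y) x 4 mm, fixed to the bench; origin: centre of the plate's underside, z up, y left along the long side. Its top, 30 mm high, has a well 14 mm deep in which the blades have 2 to 4 mm of play. At each end (outside y = +/-49 mm) a post up to z = 52 mm carries a spring clip.
- seat (a point): Centre of the socket's top face, 30 mm above the bench, axes as the socket's; the relay's origin lies here while it is seated
- clip_l (a point): Left spring clip: a sprung steel roller, 12 mm diameter, on the left post (this point: its axis). It grips over the flange's upper end edge, gives way at roughly 12 to 25 N of lift once that end has risen about 4 mm, then rubs on the flange's end and keeps it from dropping back. Both together hold more than a 20 N grip can pull straight.
- clip_r (a point): Right spring clip, the same, at the other end
- short_unit: The other relay, not to be touched: same socket and plate, fixed, but its cover is only 26 mm high (all 67 mm high above the bench); origin: centre of the plate's underside. The two units may stand either way round.
- spool: Solder spool standing on its flange, 60 mm diameter, 40 mm high, loose bystander; origin: centre of its underside
- cutters: Side cutters lying flat, 51 x 135 x 12 mm, loose bystander; origin: centre of the underside, long along y
- battery_pack: Block battery lying flat, 27 x 52 x 18 mm, loose bystander; origin: centre of the underside
Not all that is in view belongs to the job. Leave any purple look-alike of the relay alone.

How it is judged:
On the way, in this order (a step that is already met when the one before it is completed fails the run):
1. the relay is rocked to the left, at least 5 degrees, its right edge popped up, its left edge still down in the socket (angle between relay's own y axis and vertical above 1.6578 rad and z of left_edge in the frame of seat below 0.004 m and z of right_edge in the frame of seat above 0.004 m), for 0.1 s.
2. then it is rocked to the right, at least 5 degrees, its left edge popped up, the right part still in the socket (angle between relay's own y axis and vertical below 1.4838 rad and z of left_edge in the frame of seat above 0.004 m and z of right_edge in the frame of seat below 0.012 m), for 0.1 s.
At the end, for the whole second after the job is handed in: The relay is held still by the fingers, upright within 8 degrees, its blade tips 4 to 35 mm above the socket's top face and within 20 mm sideways of its centre, touching the socket nowhere (z of blade_tips in the frame of seat between 0.004 and 0.035 m and horizontal distance between blade_tips and seat below 0.02 m and angle between relay's own z axis and vertical below 0.14 rad and contact force between the fingers and relay above 1 N and contact force between relay and socket below 0.1 N and linear speed of relay below 0.02 m/s); the arm keeps its last pose, push and grip.
It fails at once if the cover is squeezed or pushed with more than 70 N (both sides together, 35 N a side) (contact force between the fingers and relay above 70 N).
It fails at once if the relay is tilted more than 20 degrees (angle between relay's own z axis and vertical above 0.35 rad).
It fails at once if the relay is snatched up more than 60 mm clear of the socket (z of blade_tips in the frame of seat above 0.06 m).
It fails at once if the shorter relay is hit or pressed (contact force between anything else and short_unit above 3 N).
It fails at once if a bystander is pushed away by more than 20 mm (distance of any of spool, cutters, battery_pack from where it was at the start of the episode above 0.02 m).
It also fails if it takes over 35 s, if anything falls off the work surface, if the arm or the gripper's body presses on something with over 40 N, if the wrist force passes 120 N, or if a joint passes its speed limit or range.

## Working session

There is one attempt and no reset: what is moved stays moved. The work goes in short steps, Python scripts to look and compute and a tool call to move; the robot and the scene stay as the last step left them, time stands still between calls to the robot, and variables do not carry over. Pictures are saved under pics/ and viewed, at most 11 in all, crops included, and the job is handed in when it is done.

Besides the shell and the picture viewer there is one more tool, called after ">>>" as name([rows], argument=value, ...), one row to a line, values as JSON. drive_tool: Moves the arm, as the interface text tells. Its arguments: {"type":"object","properties":{"plan":{"type":"array"}},"required":["plan"]}

```bash
mkdir -p pics; cat > h.py <<'E'
import numpy as np,cv2
from scipy.spatial.transform import Rotation as R
from bench import ctrl
def cam(n):
    s=ctrl.read_state(); c=ctrl.camera(n); K=np.array(c["intrinsics"])
    if n=="wrist":
        T=np.eye(4); q=s["tool_rot"]; T[:3,:3]=R.from_quat([q[1],q[2],q[3],q[0]]).as_matrix(); T[:3,3]=s["eef_pos"]
        M=T@np.array(c["tool_from_camera"])
    else: M=np.array(c["world_from_camera"])
    return c["pixels"],K,M
def ray(uv,K,M):
    d=M[:3,:3]@np.linalg.solve(K,[uv[0],uv[1],1.]); return M[:3,3],d
def atz(uv,K,M,z):
    o,d=ray(uv,K,M); return o+d*(z-o[2])/d[2]
def proj(p,K,M):
    q=K@(M[:3,:3].T@(np.asarray(p)-M[:3,3])); return q[:2]/q[2]
def save(im,f): cv2.imwrite("pics/"+f,cv2.cvtColor(im,cv2.COLOR_RGB2BGR))
E
cat > a.py <<'E'
from h import *
s=ctrl.read_state(); print({k:np.round(v,4).tolist() for k,v in s.items()})
ims=[]
Z=dict(relay=.03,seat=.03,left_edge=.03,right_edge=.03,socket=0,clip_l=.045,clip_r=.045,short_unit=0,spool=0,cutters=0,battery_pack=0)
for n in["scene","top"]:
    im,K,M=cam(n); save(im,n+".png"); print(n,M[:3,3].round(3))
    for k,z in Z.items():
        print(k,[(round(d["conf"],2),np.round(d["xy"]).tolist(),atz(d["xy"],K,M,z).round(3)[:2].tolist()) for d in ctrl.pinpoint(k,n)[:3]])
E
python3 a.py
```

```text
{'time': 0.0, 'joint_positions': [-0.7784, 0.3536, 1.6341, -0.0, 1.1552, -0.0024], 'joint_vel': [-0.0008, 0.0003, -0.0002, 0.0002, -0.001, 0.0003], 'effort': [0.0037, -59.3818, -33.4218, 0.07, 0.0231, -0.0002], 'eef_pos': [0.4457, -0.4374, 0.1821], 'tool_rot': [-0.0006, 0.9221, 0.387, -0.0003], 'contact_force': [-0.3932, 0.106, 0.2826], 'moment': [0.0608, 0.0265, 0.0307], 'gripper_force': 0.0, 'grip_width': 0.0919}
scene [0.125 0.712 0.484]
relay [(0.68, [264.0, 202.0], [0.462, -0.13]), (0.59, [279.0, 235.0], [0.362, 0.021])]
seat [(0.86, [268.0, 198.0], [0.461, -0.16])]
left_edge [(0.78, [283.0, 227.0], [0.366, -0.02]), (0.64, [265.0, 204.0], [0.456, -0.121]), (0.63, [306.0, 172.0], [0.419, -0.404])]
right_edge [(0.78, [269.0, 198.0], [0.459, -0.158]), (0.78, [272.0, 240.0], [0.369, 0.046]), (0.72, [294.0, 167.0], [0.47, -0.431])]
socket [(0.91, [266.0, 211.0], [0.457, -0.132]), (0.19, [265.0, 204.0], [0.477, -0.175])]
clip_l [(0.98, [261.0, 202.0], [0.459, -0.098]), (0.67, [273.0, 191.0], [0.456, -0.183]), (0.53, [271.0, 200.0], [0.438, -0.118])]
clip_r [(0.98, [261.0, 202.0], [0.4
[... 653 characters left out ...]
0.45, -0.132])]
right_edge [(0.65, [269.0, 190.0], [0.462, -0.164]), (0.43, [217.0, 212.0], [0.382, 0.021])]
socket [(0.98, [259.0, 192.0], [0.459, -0.131])]
clip_l [(0.92, [250.0, 194.0], [0.448, -0.098]), (0.65, [274.0, 192.0], [0.456, -0.182]), (0.26, [310.0, 201.0], [0.422, -0.311])]
clip_r [(0.92, [250.0, 194.0], [0.448, -0.098]), (0.65, [274.0, 192.0], [0.456, -0.182]), (0.26, [310.0, 201.0], [0.422, -0.311])]
short_unit [(0.77, [194.0, 189.0], [0.469, 0.109])]
spool [(0.74, [138.0, 201.0], [0.423, 0.312])]
cutters [(0.55, [311.0, 202.0], [0.422, -0.319]), (0.32, [192.0, 189.0], [0.469, 0.115])]
battery_pack [(0.74, [262.0, 192.0], [0.46, -0.141]), (0.61, [148.0, 180.0], [0.5, 0.276])]
```

View pics/scene.png

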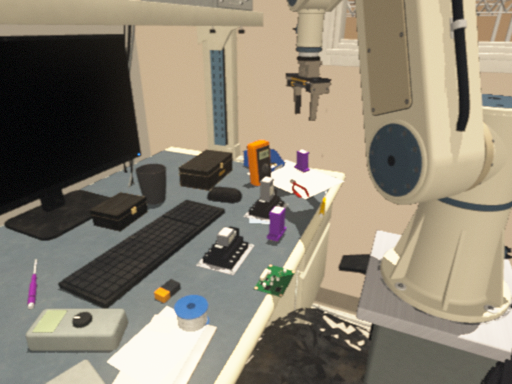

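```bash
python3 -c "
import cv2
a=cv2.imread('pics/top.png')[150:260,110:330]; cv2.imwrite('pics/top_c.png',cv2.resize(a,None,fx=3.5,fy=3.5,interpolation=cv2.INTER_CUBIC))"
```

```text
(no output)
```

View pics/top_c.png

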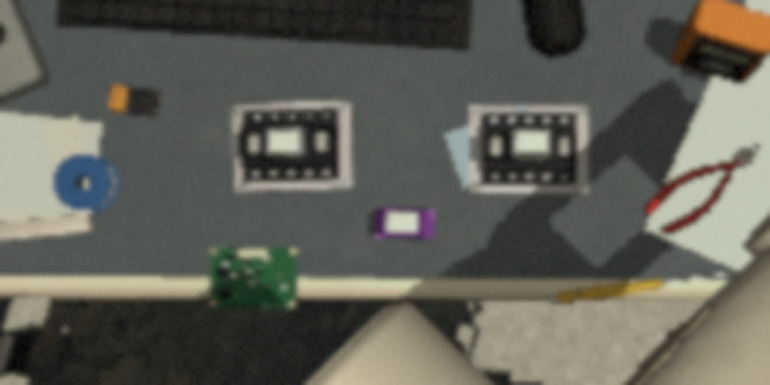

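Scene candidates for the relay:
- the tall grey unit at (266,200) in the scene view, (260,193) in the top view
- the short grey unit at (228,245) / (194,189)
- two purple look-alikes at (277,222) and (302,160)
- the orange meter at (259,160), which is not a relay

I choose the tall grey unit at about (0.458, -0.131). First I move above it at a safe height for a close look.

>>> drive_tool([
  [1,[0,0,-0.06],0],
  [1,[0.05,-0.05,-0.07],0.18],
  [1,[0.09,-0.09,-0.07],0.36],
  [1,[0.13,-0.13,-0.07],0.54],
  [1,[0.17,-0.17,-0.07],0.7],
  [1,[0.21,-0.205,-0.07],0.797],
  [1,[0.21,-0.205,-0.07],0.797],
  [1,[0.21,-0.205,-0.07],0.797],
])

```text
time: 2.2
eef_pos: [0.4471, -0.1446, 0.253]
tool_rot: [0.0, 1.0, -0.0, 0.0]
contact_force: [0.3, 0.5, 0.6]
grip_width: 0.092
gripper_force: 0.0
```

```bash
cat > b.py <<'E'
from h import *
import sys
Z=dict(relay=.03,seat=.03,left_edge=.03,right_edge=.03,socket=0,clip_l=.045,clip_r=.045)
for n in["wrist","top"]:
    im,K,M=cam(n); save(im,n+sys.argv[1]+".png"); print(n,M[:3,3].round(3))
    for k,z in Z.items():
        print(k,[(round(d["conf"],2),np.round(d["xy"]).tolist(),atz(d["xy"],K,M,z).round(4)[:2].tolist()) for d in ctrl.pinpoint(k,n)[:3]])
    if n=="wrist":
        for d in ctrl.regions_of("relay",n)[:2]:
            p=d["pixels"].astype(np.uint8); print(d["conf"],d["xy"],p.sum(),cv2.minAreaRect(cv2.findNonZero(p)))
E
python3 b.py 1
```

```text
wrist [ 0.516 -0.145  0.454]
relay [(0.92, [507.0, 158.0], [0.4616, -0.4561]), (0.79, [245.0, 161.0], [0.458, -0.1327]), (0.65, [154.0, 218.0], [0.3848, -0.0158])]
seat [(0.75, [246.0, 161.0], [0.4577, -0.1336])]
left_edge [(0.95, [177.0, 219.0], [0.3831, -0.0442]), (0.81, [224.0, 162.0], [0.4572, -0.1069]), (0.81, [488.0, 180.0], [0.4344, -0.4368])]
right_edge [(0.76, [271.0, 156.0], [0.4645, -0.1649]), (0.57, [130.0, 219.0], [0.3825, 0.0158])]
socket [(0.82, [246.0, 157.0], [0.4592, -0.1339]), (0.67, [271.0, 157.0], [0.459, -0.1657])]
clip_l [(0.84, [277.0, 162.0], [0.4588, -0.1714]), (0.65, [220.0, 163.0], [0.4574, -0.103])]
clip_r [(0.84, [277.0, 162.0], [0.4588, -0.1714]), (0.65, [220.0, 163.0], [0.4574, -0.103])]
0.8 [501.5, 168.3] 763 ((506.8077392578125, 165.9615478515625), (26.31174087524414, 44.55453872680664), 37.87498474121094)
0.6 [248.0, 164.7] 1535 ((246.5, 165.49998474121094), (48.99999237060547, 32.99999237060547), 0.0)
top [ 0.332 -0.085  1.665]
relay [(0.7, [225.0, 211.0], [0.3869, -0.0089]), (0.7, [149.0, 181.0], [0.4929, 0.2683]), (0.54, [352.0, 194.0], [0.4513, -0.462])]
seat [(0.72, [260.0, 193.0], [0.451, -0.1338]), (0.65, [310.0, 204.0], [0.4122, -0.3138])]
left_edge [(0.68, [233.0, 212.0], [0.3821, -0.037]), (0.46, [348.0, 201.0], [0.4267, -0.4481])]
right_edge [(0.59, [214.0, 212.0], [0.3827, 0.0308]), (0.55, [360.0, 187.0], [0.4778, -0.4907])]
socket [(0.61, [256.0, 192.0], [0.4578, -0.1204])]
clip_l [(0.61, [274.0, 192.0], [0.4556, -0.1832]), (0.5, [250.0, 192.0], [0.4547, -0.097])]
clip_r [(0.61, [274.0, 192.0], [0.4556, -0.1832]), (0.5, [250.0, 192.0], [0.4547, -0.097])]
```

View pics/wrist1.png

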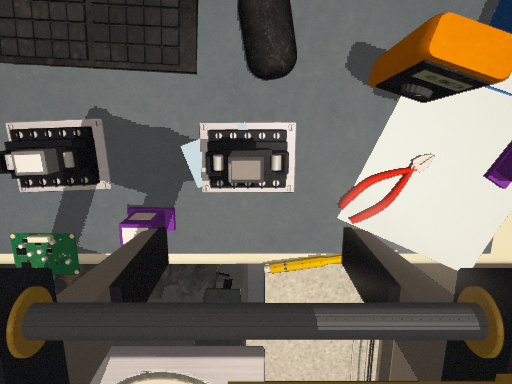

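>>> drive_tool([
  [1,[0.0,-0.005,0.03],0],
  [1,[0.0,-0.011,0.06],0],
  [1,[0.0,-0.011,0.09],0],
  [1,[0.0,-0.011,0.1],0],
  [1,[0.0,-0.011,0.1],0],
  [1,[0.0,-0.011,0.1],0],
  [1,[0.0,-0.011,0.1],0],
  [1,[0.0,-0.011,0.1],0],
])

```text
time: 4.05
eef_pos: [0.4472, -0.1334, 0.1534]
tool_rot: [0.0, 1.0, -0.001, 0.0]
contact_force: [-0.2, 0.5, -0.4]
grip_width: 0.0921
gripper_force: 0.0
```

```bash
python3 b.py 2; python3 -c "
import cv2
a=cv2.imread('pics/wrist2.png')[100:330,130:390]; cv2.imwrite('pics/w2c.png',cv2.resize(a,None,fx=2.6,fy=2.6,interpolation=cv2.INTER_CUBIC))"
```

```text
wrist [ 0.516 -0.134  0.355]
relay [(0.9, [135.0, 247.0], [0.3856, -0.0128]), (0.58, [260.0, 174.0], [0.4592, -0.1384]), (0.41, [288.0, 174.0], [0.4594, -0.1651])]
seat []
left_edge [(0.65, [226.0, 175.0], [0.4585, -0.1057])]
right_edge [(0.97, [288.0, 172.0], [0.4612, -0.1654]), (0.81, [107.0, 249.0], [0.3836, 0.0157])]
socket [(0.65, [256.0, 171.0], [0.457, -0.1349])]
clip_l [(0.67, [295.0, 177.0], [0.4591, -0.17]), (0.63, [219.0, 178.0], [0.4586, -0.1008])]
clip_r [(0.67, [295.0, 177.0], [0.4591, -0.17]), (0.63, [219.0, 178.0], [0.4586, -0.1008])]
0.82 [256.0, 182.3] 2852 ((256.0, 184.0), (48.0, 64.0), 90.0)
0.56 [108.8, 242.9] 663 ((107.86329650878906, 243.9110107421875), (19.99082374572754, 60.21478271484375), 54.865806579589844)
top [ 0.332 -0.085  1.665]
relay [(0.73, [353.0, 196.0], [0.4455, -0.4673]), (0.52, [225.0, 215.0], [0.3726, -0.0087])]
seat [(0.66, [311.0, 204.0], [0.4154, -0.3152]), (0.43, [263.0, 194.0], [0.4489, -0.1425])]
left_edge [(0.52, [350.0, 200.0], [0.4292, -0.4549])]
right_edge [(0.65, [358.0, 189.0], [0.468, -0.4863]), (0.57, [215.0, 210.0], [0.3885, 0.0284])]
socket [(0.58, [262.0, 192.0], [0.4591, -0.1391])]
clip_l [(0.7, [252.0, 195.0], [0.4454, -0.1045]), (0.48, [276.0, 194.0], [0.4474, -0.1879])]
clip_r [(0.7, [252.0, 195.0], [0.4454, -0.1045]), (0.48, [276.0, 194.0], [0.4474, -0.1879])]
```

View pics/w2c.png

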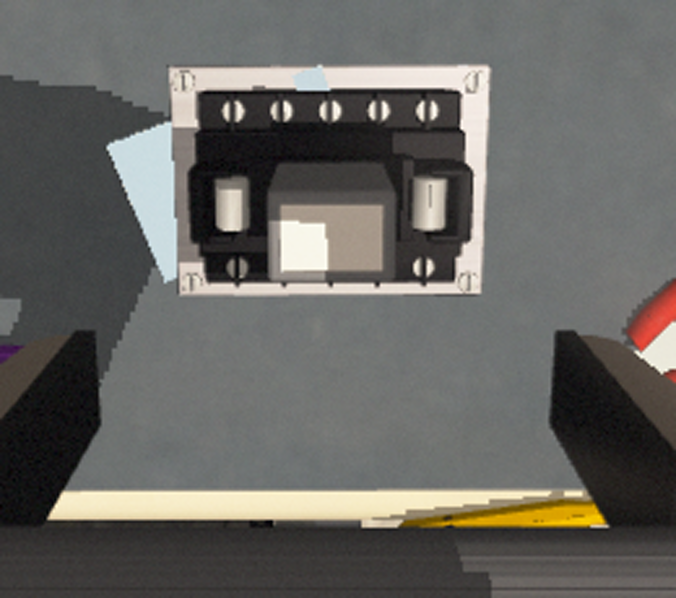

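The crop shows a grey cover between two steel rollers, at (256,184) in the full image. That is the real, non-purple relay.

```bash
python3 - <<'E'
from h import *
im,K,M=cam("wrist")
f=lambda c,z:atz([c[0]/2.6+130,c[1]/2.6+100],K,M,z)[:2].round(4)
P=[f(c,.004) for c in[(168,66),(490,66),(482,295),(179,297)]]
C=[f(c,.1) for c in[(278,203),(384,203),(390,278),(272,278)]]
B=[f(c,.045) for c in[(232,204),(430,204)]]
for q in(P,C,B): print(q,np.mean(q,0)); 
print(np.diff(P,axis=0),np.diff(C,axis=0))
E
```

```text
[array([ 0.5035, -0.0737]), array([ 0.5033, -0.1968]), array([ 0.4121, -0.1975]), array([ 0.4114, -0.0742])] [ 0.457575 -0.13555 ]
[array([ 0.4682, -0.1201]), array([ 0.4682, -0.1506]), array([ 0.4458, -0.1527]), array([ 0.4459, -0.118 ])] [ 0.457025 -0.13535 ]
[array([ 0.4576, -0.1011]), array([ 0.4575, -0.1704])] [ 0.45755 -0.13575]
[[-0.0002 -0.1231]
 [-0.0912 -0.0007]
 [-0.0007  0.1233]] [[ 0.     -0.0305]
 [-0.0224 -0.0021]
 [ 0.0001  0.0347]]
```

>>> drive_tool([
  [1,[0.01,0.002,0.02],0],
  [1,[0.01,0.002,0.045],0],
  [1,[0.01,0.002,0.065],0],
  [0.7,[0.01,0.002,0.072],0],
  [0.5,[0.01,0.002,0.072],0],
  [0.5,[0.01,0.002,0.072],0],
  [0.5,[0.01,0.002,0.072],0],
  [0.5,[0.01,0.002,0.072],0],
])

```text
time: 5.95
eef_pos: [0.4572, -0.1354, 0.0812]
tool_rot: [0.0, 1.0, -0.001, 0.0]
contact_force: [-0.4, 0.4, 0.2]
grip_width: 0.0465
gripper_force: 0.0
```

```bash
python3 - <<'E'
from h import *
im,K,M=cam("wrist"); a=im[90:290,130:390]
im2,K,M=cam("scene"); b=im2[140:240,210:340]
save(np.hstack([cv2.resize(a,(520,400)),cv2.resize(b,(280*100*13//1300//10*10,400)) if 0 else cv2.resize(b,(280,215)).repeat(1,0) if 0 else cv2.copyMakeBorder(cv2.resize(b,(280,215)),0,185,0,0,0)]),"p3.png")
E
```

```text
(no output)
```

View pics/p3.png

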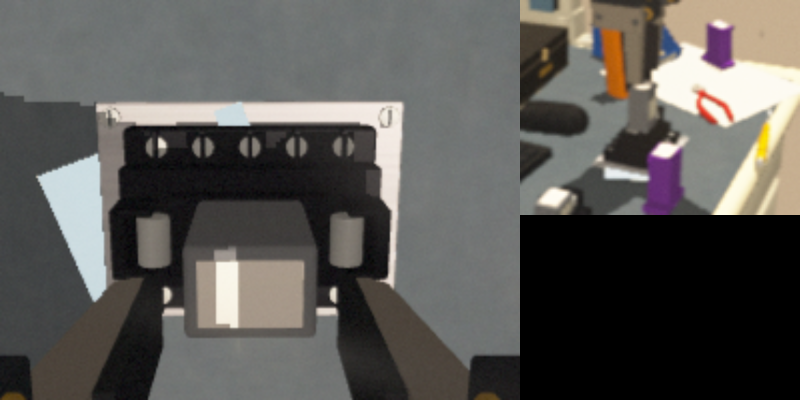

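The fingers stand evenly either side of the cover. Now I rock left in small steps, pushing with the right finger.

>>> drive_tool([
  [0.5,[0,-0.002,0],0],
  [0.5,[0,-0.004,0],0],
  [0.5,[0,-0.005,-0.0005],0],
  [0.5,[0,-0.006,-0.001],0],
  [0.5,[0,-0.007,-0.002],0],
  [0.5,[0,-0.008,-0.003],0],
  [0.5,[0,-0.008,-0.003],0],
  [0.5,[0,-0.008,-0.003],0],
])

```text
time: 7.05
eef_pos: [0.457, -0.1274, 0.0838]
tool_rot: [0.0, 1.0, -0.001, 0.0]
contact_force: [-0.9, -0.1, -0.0]
grip_width: 0.0455
gripper_force: 0.0
```

```bash
python3 - <<'E'
from h import *
im,K,M=cam("wrist"); save(cv2.resize(im[90:290,130:390],(520,400)),"p4.png")
s=ctrl.read_state(); print(s["moment"],s["contact_force"])
E
```

```text
[ 0.03889381  0.05721471 -0.06728943] [-0.08819015 -0.11149256 -0.88968838]
```

View pics/p4.png

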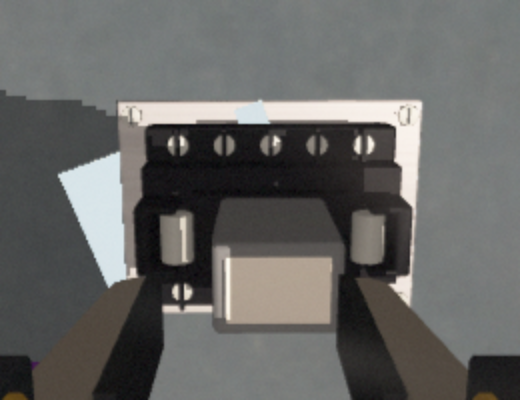

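The cover is touching the right finger but is not yet tilted. I continue.

>>> drive_tool([
  [0.5,[0,-0.001,-0.0005],0],
  [0.5,[0,-0.002,-0.001],0],
  [0.5,[0,-0.003,-0.002],0],
  [0.5,[0,-0.004,-0.003],0],
  [0.5,[0,-0.004,-0.003],0],
  [0.5,[0,-0.004,-0.003],0],
  [0.5,[0,-0.004,-0.003],0],
  [0.5,[0,-0.004,-0.003],0],
])

```text
time: 8.1
eef_pos: [0.4569, -0.1233, 0.0867]
tool_rot: [-0.0, 1.0, -0.001, -0.0]
contact_force: [0.0, 0.1, 0.3]
grip_width: 0.046
gripper_force: 0.0
```

```bash
python3 - <<'E'
from h import *
im,K,M=cam("wrist"); im2,_,_=cam("scene")
save(np.hstack([cv2.resize(im[90:290,130:390],(520,400)),cv2.copyMakeBorder(cv2.resize(im2[165:225,240:300],(280,280),interpolation=cv2.INTER_CUBIC),0,120,0,0,0)]),"p5.png")
E
```

```text
(no output)
```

View pics/p5.png

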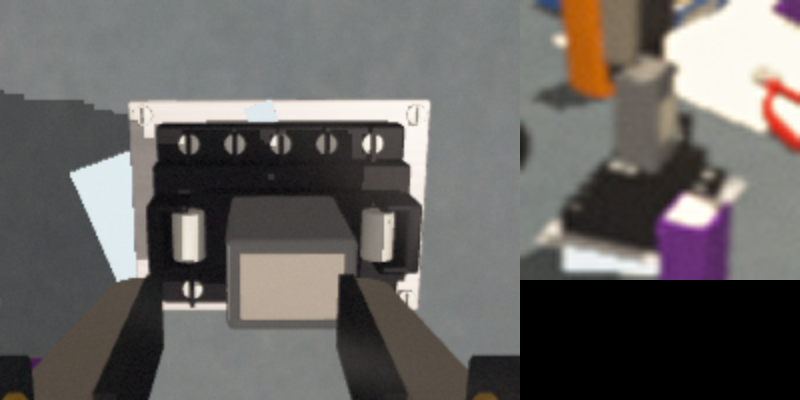

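```bash
python3 - <<'E'
from h import *
im,K,M=cam("wrist"); print(M.round(3).tolist())
f=lambda p:(((proj(p,K,M)-[130,90])*2).round(0).tolist())
for z in(.09,.1):
  print(z,[f((.4575+a*.014,-.1355+b*.019,z)) for a,b in((1,1),(1,-1),(-1,-1),(-1,1))])
p=ctrl.read_state()["eef_pos"]; print(p)
for h in (0,.02,.05): print('right pad',h,[f((p[0]+a,p[1]-.023,p[2]+h)) for a in(.01,-.01)],'left',[f((p[0]+a,p[1]+.023,p[2]+h)) for a in(.01,-.01)])
print('roller',f((.4575,-.1004,.045)),f((.4575,-.1704,.045)))
E
```

```text
[[-0.002, -0.97, -0.242, 0.526], [-1.0, 0.001, 0.001, -0.124], [-0.001, 0.242, -0.97, 0.288], [0.0, 0.0, 0.0, 1.0]]
0.09 [[226.0, 233.0], [354.0, 233.0], [351.0, 321.0], [227.0, 321.0]]
0.1 [[225.0, 242.0], [359.0, 242.0], [355.0, 334.0], [226.0, 334.0]]
[ 0.45688379 -0.12331635  0.086746  ]
right pad 0 [[325.0, 245.0], [323.0, 307.0]] left [[173.0, 245.0], [175.0, 307.0]]
right pad 0.02 [[332.0, 265.0], [330.0, 333.0]] left [[166.0, 265.0], [168.0, 333.0]]
right pad 0.05 [[347.0, 305.0], [345.0, 383.0]] left [[150.0, 305.0], [153.0, 383.0]]
roller [187.0, 238.0] [378.0, 237.0]
```

```bash
python3 - <<'E'
from h import *
im,K,M=cam("wrist"); s=ctrl.read_state(); p=np.array(s["eef_pos"])
def fit(uv,dy):
    o,d=ray(uv,K,M); t=(p[1]+dy-o[1])/d[1]; return (o+t*d-p).round(4)
for n,uv,dy in[("46R",(338/2+130,275/2+90),-.023),("46L",(162/2+130,275/2+90),.023),
 ("92R",(555/2.6+130,332/2.6+100),-.046),("92L",(98/2.6+130,332/2.6+100),.046)]: print(n,fit(uv,dy))
E
```

```text
46R [ 0.0112 -0.023   0.0318]
46L [0.0101 0.023  0.0283]
92R [ 0.0111 -0.046   0.0318]
92L [0.0098 0.046  0.0279]
```

The fingertips appear about 30 mm behind the nominal TCP, so they passed above the cover, which has not moved. That agrees with the zero force. I recentre and go down to TCP z = 0.060, which is safe under either reading, then look again.

>>> drive_tool([
  [0.6,[0,0.006,0],0],
  [0.6,[0,0.012,0],0],
  [0.6,[0,0.012,0],0],
  [0.6,[0,0.012,0.01],0],
  [0.6,[0,0.012,0.018],0],
  [0.6,[0,0.012,0.025],0],
  [0.5,[0,0.012,0.027],0],
  [0.5,[0,0.012,0.027],0],
])

```text
time: 9.3
eef_pos: [0.4568, -0.1353, 0.0596]
tool_rot: [-0.0, 1.0, -0.001, -0.0]
contact_force: [0.1, -0.3, -0.2]
grip_width: 0.0456
gripper_force: 0.0
```

>>> drive_tool([
  [0.5,[0,-0.002,0],0],
  [0.5,[0,-0.004,0],0],
  [0.5,[0,-0.005,-0.0005],0],
  [0.5,[0,-0.006,-0.001],0],
  [0.5,[0,-0.006,-0.001],0],
  [0.5,[0,-0.006,-0.001],0],
  [0.5,[0,-0.006,-0.001],0],
  [0.5,[0,-0.006,-0.001],0],
])

```text
time: 10.3
eef_pos: [0.457, -0.1294, 0.0608]
tool_rot: [0.0, 1.0, -0.001, 0.0]
contact_force: [0.0, -2.7, 1.8]
grip_width: 0.0459
gripper_force: 1.3
```

```bash
python3 - <<'E'
from h import *
im,K,M=cam("wrist"); save(cv2.resize(im[90:290,130:390],(520,400)),"p6.png")
f=lambda p:(((proj(p,K,M)-[130,90])*2).round(0).tolist())
print([f((.4575+a*.014,-.1355+b*.019,.1)) for a,b in((1,1),(1,-1),(-1,-1),(-1,1))])
E
```

```text
[[197.0, 272.0], [350.0, 272.0], [347.0, 376.0], [199.0, 376.0]]
```

View pics/p6.png

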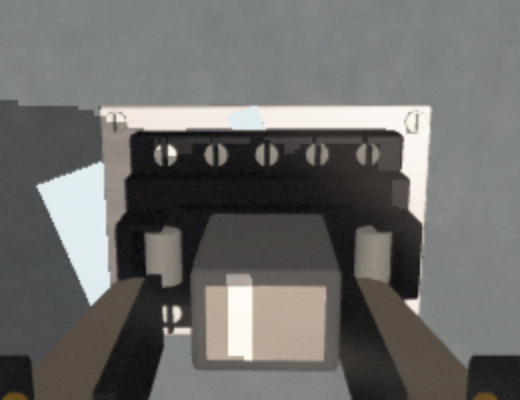

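The cover now touches the right finger (force -2.7 N) and has taken up about 2 mm of play. I continue left and up along the rocking arc.

>>> drive_tool([
  [0.5,[0,-0.001,-0.0005],0],
  [0.5,[0,-0.002,-0.001],0],
  [0.5,[0,-0.003,-0.002],0],
  [0.5,[0,-0.004,-0.003],0],
  [0.5,[0,-0.004,-0.003],0],
  [0.5,[0,-0.004,-0.003],0],
  [0.5,[0,-0.004,-0.003],0],
  [0.5,[0,-0.004,-0.003],0],
])

```text
time: 11.35
eef_pos: [0.4568, -0.1252, 0.0637]
tool_rot: [-0.0, 1.0, -0.001, -0.0]
contact_force: [0.5, -1.7, 1.3]
grip_width: 0.0457
gripper_force: 1.0
```

```bash
cat > fit.py <<'E'
from h import *
from scipy.optimize import least_squares
def topface():
    im,K,M=cam("wrist"); g=im.mean(2)
    ref=atz  # bright top label face: largest bright blob near projection of the cover top
    c=proj((.4575,-.1355+0,.1),K,M); 
    m=(g>105).astype(np.uint8); x0,y0=int(c[0])-55,int(c[1])-40
    m2=np.zeros_like(m); m2[y0:y0+75,x0:x0+110]=m[y0:y0+75,x0:x0+110]
    n,l,st,ce=cv2.connectedComponentsWithStats(m2)
    best=[(st[i][4],st[i][:4].tolist(),ce[i].round(1).tolist()) for i in range(1,n)]; best.sort(reverse=True)
    return best[:3],c,im,K,M
b,c,im,K,M=topface(); print("pred centre",c.round(1)); [print(x) for x in b]
for d in ctrl.regions_of("relay","wrist")[:2]:
    p=d["pixels"].astype(np.uint8); print("mask",round(d["conf"],2),cv2.boundingRect(cv2.findNonZero(p)))
    for z in(.1,): 
        bb=cv2.boundingRect(cv2.findNonZero(p)); r=bb[1]+bb[3]-12; cs=np.where(p[r])[0]
        print("bottom row edges",cs.min(),cs.max(),"y at z=.1:",atz((cs.min(),r),K,M,z)[:2].round(4),atz((cs.max(),r),K,M,z)[:2].round(4))
E
python3 fit.py
```

```text
pred centre [274.6 249.8]
(np.int32(2375), [232, 224, 61, 47], [261.3, 249.3])
(np.int32(996), [219, 252, 85, 32], [253.7, 276.1])
(np.int32(319), [314, 209, 15, 23], [321.2, 219.3])
mask 0.68 (223, 191, 91, 84)
bottom row edges 226 298 y at z=.1: [ 0.4502 -0.1105] [ 0.4502 -0.1477]
```

The top has moved about 6 mm left so far. I continue.

>>> drive_tool([
  [0.5,[0,-0.001,-0.0005],0],
  [0.5,[0,-0.002,-0.001],0],
  [0.5,[0,-0.003,-0.002],0],
  [0.5,[0,-0.0035,-0.0025],0],
  [0.5,[0,-0.004,-0.003],0],
  [0.5,[0,-0.004,-0.003],0],
  [0.5,[0,-0.004,-0.003],0],
  [0.5,[0,-0.004,-0.003],0],
])

```text
time: 12.45
eef_pos: [0.4568, -0.1212, 0.0667]
tool_rot: [-0.0, 1.0, -0.001, -0.0]
contact_force: [0.3, 0.3, -0.3]
grip_width: 0.0462
gripper_force: 0.2
```

```bash
python3 fit.py
```

```text
pred centre [282.  247.6]
(np.int32(2344), [231, 223, 60, 47], [260.3, 247.7])
(np.int32(734), [226, 266, 77, 16], [261.1, 276.5])
(np.int32(364), [319, 207, 17, 23], [327.0, 217.7])
mask 0.59 (225, 190, 94, 85)
bottom row edges 226 297 y at z=.1: [ 0.4489 -0.1062] [ 0.4488 -0.1436]
```

>>> drive_tool([
  [0.5,[0,-0.001,-0.0005],0],
  [0.5,[0,-0.002,-0.001],0],
  [0.5,[0,-0.003,-0.002],0],
  [0.5,[0,-0.003,-0.002],0],
  [0.5,[0,-0.003,-0.002],0],
  [0.5,[0,-0.003,-0.002],0],
  [0.5,[0,-0.003,-0.002],0],
  [0.5,[0,-0.003,-0.002],0],
])

```text
time: 13.55
eef_pos: [0.4569, -0.1183, 0.0688]
tool_rot: [-0.0, 1.0, -0.001, 0.0]
contact_force: [0.5, 0.5, 1.1]
grip_width: 0.0459
gripper_force: 0.2
```

```bash
python3 fit.py; python3 - <<'E'
from h import *
im,K,M=cam("wrist"); save(cv2.resize(im[130:290,150:380],(805*99//100,550)),"p7.png")
f=lambda p:(((proj(p,K,M)-[150,130])*[796/230,550/160]).round(0).tolist())
for sy in(.002,.003):
 for t in(4,6,8,10,12):
  r=np.deg2rad(t); c,s=np.cos(r),np.sin(r)
  q=lambda x,y,z:(.4575+x,-.1355+sy+.03+(y-.03)*c+z*s,.03-(y-.03)*s+z*c)
  q2=lambda x,y,z:q(x,y,z)
  print(sy,t,[f(q(x,y,z)) for x,y,z in((.014,.019,.07),(.014,-.019,.07),(-.014,-.019,.07),(-.014,.019,.07),(.014,-.019,.01),(.014,.019,.01),(.015,-.03,.01),(.015,.03,.01))])
E
```

```text
pred centre [287.2 246.3]
(np.int32(2253), [232, 222, 59, 47], [260.3, 247.0])
(np.int32(664), [232, 266, 71, 15], [264.0, 275.6])
(np.int32(366), [323, 206, 17, 23], [330.7, 216.6])
0.002 4 [[303.0, 314.0], [561.0, 319.0], [554.0, 493.0], [306.0, 486.0], [533.0, 224.0], [339.0, 222.0], [590.0, 220.0], [284.0, 216.0]]
0.002 6 [[286.0, 314.0], [545.0, 322.0], [538.0, 497.0], [290.0, 486.0], [531.0, 226.0], [337.0, 222.0], [589.0, 223.0], [282.0, 216.0]]
0.002 8 [[270.0, 314.0], [528.0, 325.0], [522.0, 502.0], [273.0, 486.0], [530.0, 228.0], [335.0, 222.0], [588.0, 225.0], [280.0, 216.0]]
0.002 10 [[253.0, 314.0], [510.0, 328.0], [505.0, 506.0], [257.0, 486.0], [528.0, 230.0], [333.0, 223.0], [586.0, 228.0], [278.0, 216.0]]
0.002 12 [[237.0, 314.0], [492.0, 331.0], [487.0, 510.0], [241.0, 486.0], [525.0, 232.0], [331.0, 223.0], [584.0, 230.0], [277.0, 216.0]]
0.003 4 [[296.0, 314.0], [554.0, 319.0], [547.0, 493.0], [299.0, 486.0], [528.0, 224.0], [334.0, 222.0], [585.0, 220.0], [279.0, 216.0]]
0.003 6 [[280.0, 314.0], [538.0, 322.0], [531.0, 497.0], [283.0, 486.0], [526.0, 226.0], [332.0, 222.0], [584.0, 223.0], [277.0, 216.0]]
0.003 8 [[263.0, 314.0], [521.0, 325.0], [515.0, 502.0], [267.0, 486.0], [525.0, 228.0], [330.0, 222.0], [583.0, 225.0], [275.0, 216.0]]
0.003 10 [[246.0, 314.0], [503.0, 328.0], [498.0, 506.0], [251.0, 486.0], [522.0, 230.0], [328.0, 223.0], [581.0, 228.0], [273.0, 216.0]]
0.003 12 [[230.0, 314.0], [485.0, 331.0], [481.0, 510.0], [235.0, 486.0], [520.0, 232.0], [326.0, 223.0], [579.0, 230.0], [272.0, 216.0]]
```

View pics/p7.png

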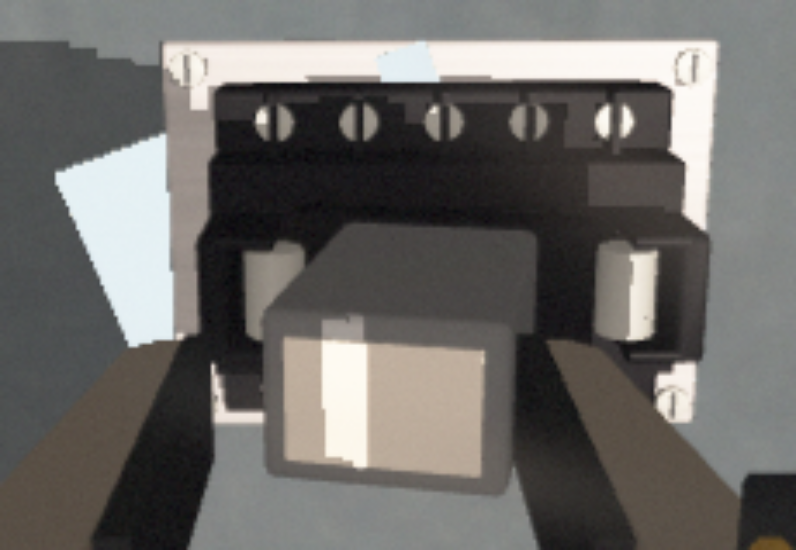

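Corners (265,312), (515,325), (503,493) and (267,475) match a left tilt of about 9° with the left edge down and the right edge popped. Now I back off, go down a little, and push right with the left finger.

>>> drive_tool([
  [0.5,[0,0.004,0],0],
  [0.5,[0,0.004,0.006],0],
  [0.5,[0,0.004,0.012],0],
  [0.5,[0,0.008,0.012],0],
  [0.5,[0,0.011,0.012],0],
  [0.5,[0,0.014,0.0115],0],
  [0.5,[0,0.017,0.011],0],
  [0.5,[0,0.017,0.011],0],
])

```text
time: 14.7
eef_pos: [0.4573, -0.1359, 0.0581]
tool_rot: [0.0, 1.0, -0.001, 0.0]
contact_force: [0.0, -0.4, -0.1]
grip_width: 0.046
gripper_force: 0.0
```

```bash
cat > m.py <<'E'
from h import *
# fit tilt: corners of cover top from the relay mask -> compare with model (hull IoU)
im,K,M=cam("wrist"); ds=[d for d in ctrl.regions_of("relay","wrist")]
c=proj((.4575,-.1355,.09),K,M); ds=[d for d in ds if d["pixels"].sum()>2500 and np.hypot(*(np.array(d["xy"])-c))<60]
if not ds: print("no mask"); raise SystemExit
m=ds[0]["pixels"]; p=ctrl.read_state()["eef_pos"]
# ignore finger-shadowed rows: only use the area between the finger strips
res=[]
for t in range(-16,17):
  r=np.deg2rad(t); cc,ss=np.cos(r),np.sin(r)
  for y in np.arange(-.006,.0061,.001):
   for z in np.arange(0,.0161,.002):
    Q=[(.4575+x,-.1355+y+a*cc+h*ss,.03+z-a*ss+h*cc) for x in(-.014,.014) for a in(-.019,.019) for h in(.01,.07)]
    h=cv2.convexHull(np.array([proj(q,K,M) for q in Q],np.float32)).astype(np.int32)
    k=np.zeros(m.shape,np.uint8); cv2.fillConvexPoly(k,h,1)
    k=k>0; res.append(((k&m).sum()/(k|m).sum(),t,y,z,z-.03*ss,z+.03*ss))
res.sort(reverse=True)
for r in res[:6]: print(*[round(float(x),4) for x in r])
E
python3 m.py
```

```text
0.8285 8.0 -0.006 0.0 -0.0042 0.0042
0.8181 7.0 -0.005 0.0 -0.0037 0.0037
0.8168 6.0 -0.004 0.0 -0.0031 0.0031
0.8142 9.0 -0.006 0.0 -0.0047 0.0047
0.8114 0.0 0.003 0.0 0.0 0.0
0.8105 8.0 -0.005 0.0 -0.0042 0.0042
```

>>> drive_tool([
  [0.5,[0,0.002,0],0],
  [0.5,[0,0.004,0],0],
  [0.5,[0,0.005,-0.0005],0],
  [0.5,[0,0.006,-0.001],0],
  [0.5,[0,0.007,-0.002],0],
  [0.5,[0,0.008,-0.003],0],
  [0.5,[0,0.008,-0.003],0],
  [0.5,[0,0.008,-0.003],0],
])

```text
time: 15.8
eef_pos: [0.4568, -0.1433, 0.0608]
tool_rot: [-0.0, 1.0, -0.001, -0.0]
contact_force: [-0.8, 2.1, -0.9]
grip_width: 0.0458
gripper_force: 0.8
```

```bash
cat > t.py <<'E'
from h import *
# top face tilt from the bright label: line through its lower edge, and its centre
im,K,M=cam("wrist"); g=im.mean(2)
m=(g>105).astype(np.uint8); k=np.zeros_like(m); k[205:285,205:320]=m[205:285,205:320]
n,l,st,ce=cv2.connectedComponentsWithStats(k); 
c=[i for i in range(1,n) if 1500<st[i][4]<4000]
for i in c:
    w=(l==i).astype(np.uint8); (cx,cy),wh,a=cv2.minAreaRect(cv2.findNonZero(w)); print("label",st[i].tolist(),round(cx,1),round(cy,1),np.round(wh,1),round(a,2),atz((cx,cy),K,M,.102).round(4))
    for col in np.linspace(st[i][0]+6,st[i][0]+st[i][2]-7,5).astype(int):
        r=np.where(w[:,col])[0]; print(col,r.min(),r.max(),end=" | ")
print()
E
python3 t.py
```

```text
label [217, 227, 61, 45, 2337] 247.3 248.6 [43.4 60.2] 88.6 [ 0.4602 -0.1397  0.102 ]
223 234 270 | 235 233 270 | 247 227 270 | 259 233 270 | 271 233 269 |
```

>>> drive_tool([
  [0.5,[0,0.001,-0.0005],0],
  [0.5,[0,0.002,-0.001],0],
  [0.5,[0,0.003,-0.002],0],
  [0.5,[0,0.004,-0.003],0],
  [0.5,[0,0.005,-0.004],0],
  [0.5,[0,0.005,-0.004],0],
  [0.5,[0,0.005,-0.004],0],
  [0.5,[0,0.005,-0.004],0],
])

```text
time: 16.85
eef_pos: [0.4569, -0.1485, 0.0648]
tool_rot: [0.0, 1.0, -0.001, 0.0]
contact_force: [0.2, 0.1, 0.3]
grip_width: 0.0463
gripper_force: 0.1
```

```bash
python3 t.py
```

```text
label [219, 226, 60, 45, 2247] 248.8 247.3 [42.4 60.3] 86.42 [ 0.4594 -0.1456  0.102 ]
225 233 270 | 236 232 269 | 248 227 268 | 260 231 267 | 272 231 267 |
```

The slope indicates about 7° to the right. A little more.

>>> drive_tool([
  [0.5,[0,0.001,-0.001],0],
  [0.5,[0,0.002,-0.0015],0],
  [0.5,[0,0.0025,-0.002],0],
  [0.5,[0,0.0025,-0.002],0],
  [0.5,[0,0.0025,-0.002],0],
  [0.5,[0,0.0025,-0.002],0],
  [0.5,[0,0.0025,-0.002],0],
  [0.5,[0,0.0025,-0.002],0],
])

```text
time: 17.9
eef_pos: [0.4569, -0.1509, 0.0668]
tool_rot: [0.0, 1.0, -0.001, 0.0]
contact_force: [-0.2, 0.6, 0.8]
grip_width: 0.0458
gripper_force: 0.3
```

```bash
python3 t.py; python3 - <<'E'
from h import *
im,K,M=cam("wrist"); save(cv2.resize(im[130:290,150:380],(796,550)),"p8.png")
f=lambda p:(((proj(p,K,M)-[150,130])*[796/230,550/160]).round(0).tolist())
for zr in(0,.006):
 for t in(6,8,10,12):
  r=np.deg2rad(t); c,s=np.cos(r),np.sin(r)
  q=lambda x,y,z:(.4575+x,-.1355-.002-.03+(y+.03)*c-z*s,.03+zr+(y+.03)*s+z*c)
  print(zr,t,[f(q(x,y,z)) for x,y,z in((.014,.019,.07),(.014,-.019,.07),(-.014,-.019,.07),(-.014,.019,.07),(.014,-.019,.01),(.014,.019,.01))])
E
```

```text
label [220, 225, 59, 45, 2203] 249.2 246.3 [42.  59.8] 86.05 [ 0.4591 -0.1481  0.102 ]
226 232 268 | 237 231 268 | 249 226 267 | 260 230 266 | 272 229 265 | 
0 6 [[189.0, 327.0], [450.0, 318.0], [447.0, 491.0], [196.0, 504.0], [396.0, 224.0], [200.0, 229.0]]
0 8 [[206.0, 330.0], [467.0, 318.0], [463.0, 492.0], [213.0, 508.0], [398.0, 225.0], [202.0, 231.0]]
0 10 [[224.0, 333.0], [484.0, 318.0], [479.0, 492.0], [230.0, 512.0], [400.0, 225.0], [204.0, 233.0]]
0 12 [[242.0, 335.0], [500.0, 318.0], [496.0, 491.0], [247.0, 516.0], [403.0, 225.0], [207.0, 235.0]]
0.006 6 [[183.0, 340.0], [453.0, 331.0], [450.0, 510.0], [191.0, 523.0], [397.0, 231.0], [196.0, 237.0]]
0.006 8 [[201.0, 344.0], [470.0, 331.0], [467.0, 510.0], [207.0, 527.0], [399.0, 232.0], [198.0, 239.0]]
0.006 10 [[219.0, 347.0], [488.0, 331.0], [483.0, 510.0], [225.0, 532.0], [401.0, 232.0], [200.0, 241.0]]
0.006 12 [[238.0, 350.0], [505.0, 331.0], [500.0, 510.0], [243.0, 536.0], [404.0, 233.0], [203.0, 243.0]]
```

View pics/p8.png

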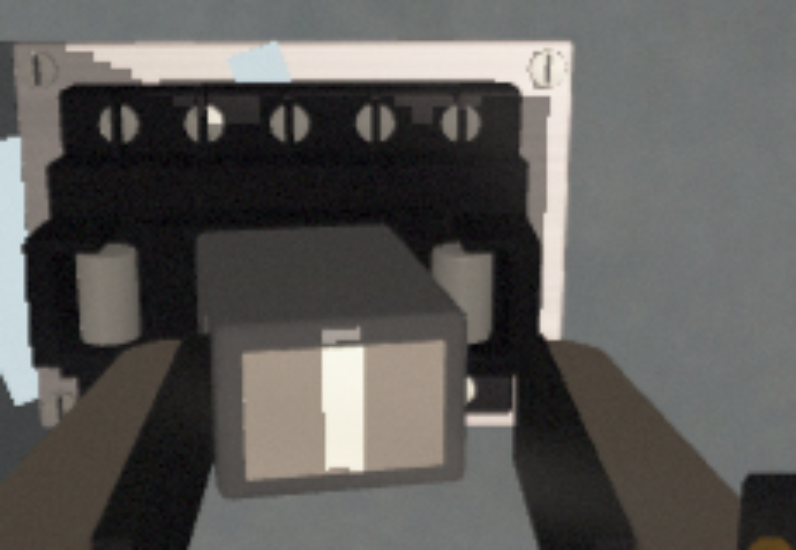

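Corners (215,328), (463,312), (464,480) and (222,497) match a right tilt of about 9° with the left edge up and the right edge down. Now I centre on the cover, go down and grip it.

>>> drive_tool([
  [0.58,[0,-0.002,0],0],
  [0.58,[0,-0.004,0.002],0],
  [0.58,[0,-0.004,0.008],0],
  [0.58,[0,-0.004,0.014],0],
  [0.58,[0,-0.004,0.018],0],
  [0.5,[0,-0.004,0.018],0],
  [0.45,[0,-0.004,0.018],0],
  [0.42,[0,-0.004,0.018],0],
])

```text
time: 19.0
eef_pos: [0.4565, -0.146, 0.0487]
tool_rot: [-0.001, 1.0, -0.001, -0.0]
contact_force: [0.1, 5.3, -0.4]
grip_width: 0.0409
gripper_force: 29.2
```

```bash
python3 t.py
```

```text
label [227, 238, 66, 47, 2653] 259.5 261.0 [46. 65.] 90.0 [ 0.4587 -0.1484  0.102 ]
233 246 284 | 246 245 284 | 259 238 284 | 272 243 282 | 286 242 281 |
```

>>> drive_tool([
  [0.38,[0,-0.001,-0.001],0],
  [0.36,[0,-0.002,-0.002],0],
  [0.36,[0,-0.003,-0.003],0],
  [0.36,[0,-0.004,-0.005],0],
  [0.36,[0,-0.005,-0.006],0],
  [0.36,[0,-0.006,-0.008],0],
  [0.36,[0,-0.006,-0.008],0],
  [0.36,[0,-0.006,-0.008],0],
])

```text
time: 20.05
eef_pos: [0.4571, -0.1407, 0.0573]
tool_rot: [-0.0, 1.0, -0.001, 0.0]
contact_force: [-1.5, 4.2, -1.5]
grip_width: 0.0384
gripper_force: 29.4
```

```bash
python3 t.py
```

```text
label [224, 238, 65, 46, 2652] 256.0 260.5 [45. 64.] 90.0 [ 0.4557 -0.1414  0.102 ]
230 243 283 | 243 242 282 | 256 242 282 | 269 242 281 | 282 241 281 |
```

>>> drive_tool([
  [0.36,[0,-0.001,-0.003],0],
  [0.36,[0,-0.002,-0.006],0],
  [0.36,[0,-0.003,-0.009],0],
  [0.36,[0,-0.004,-0.012],0],
  [0.36,[0,-0.005,-0.015],0],
  [0.36,[0,-0.005,-0.018],0],
  [0.36,[0,-0.005,-0.021],0],
  [0.36,[0,-0.005,-0.021],0],
])

```text
time: 21.1
eef_pos: [0.4571, -0.1359, 0.078]
tool_rot: [0.0, 1.0, -0.001, 0.0]
contact_force: [-0.1, -0.1, -1.1]
grip_width: 0.0383
gripper_force: 29.5
```

```bash
python3 t.py; python3 - <<'E'
from h import *
im,K,M=cam("wrist"); im2,K2,M2=cam("scene")
b=im2[165:225,235:295]
save(np.hstack([cv2.resize(im[120:290,150:370],(440,340)),cv2.resize(b,(340,340),interpolation=cv2.INTER_CUBIC)]),"p9.png")
f=lambda p:(((proj(p,K,M)-[150,120])*2).round(0).tolist())
g=lambda p:(((proj(p,K2,M2)-[235,165])*340/60).round(0).tolist())
for z in(.02,.028,.036):
  print(z,[f((.4575+a*.014,-.1355+b*.019,z+.1)) for a,b in((1,1),(1,-1),(-1,-1),(-1,1))],g((.4435,-.1165,z+.1)),g((.4425,-.1055,z+.03)))
s=ctrl.read_state(); print(s["contact_force"],s["gripper_force"])
E
```

```text
label [224, 234, 65, 50, 2635] 256.2 258.0 [48.  64.8] 87.95 [ 0.4479 -0.1368  0.102 ]
230 243 282 | 243 243 282 | 256 234 282 | 269 242 281 | 282 242 281 | 
0.02 [[129.0, 216.0], [286.0, 216.0], [283.0, 321.0], [133.0, 321.0]] [194.0, 61.0] [184.0, 201.0]
0.028 [[125.0, 227.0], [289.0, 227.0], [286.0, 336.0], [129.0, 337.0]] [194.0, 45.0] [184.0, 186.0]
0.036 [[121.0, 239.0], [293.0, 239.0], [290.0, 354.0], [125.0, 354.0]] [194.0, 30.0] [185.0, 172.0]
[-0.22586498 -0.35633474 -2.00659222] 29.463012136984617
```

View pics/p9.png

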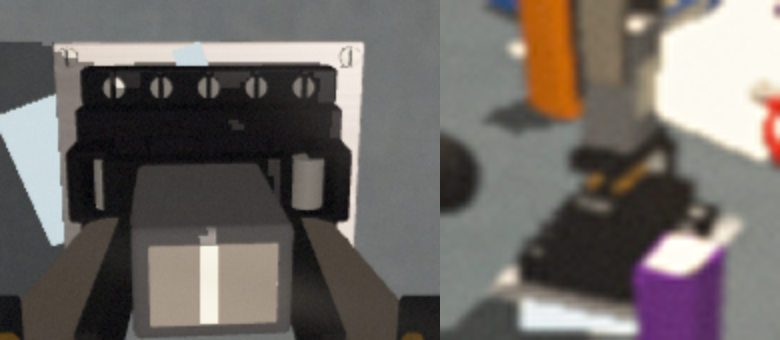

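The wrist view shows the cover corners at (133,228), (290,228), (290,334) and (135,337). That is level, with the relay raised about 28 mm, so the blade tips are about 16 mm above the socket. The scene crop shows the brass blades clear at (610,180), and the force on the tool is just the relay's weight.

```bash
python3 -c "
from bench import ctrl
print(ctrl.hand_in())"
```

```text
the job is handed in; nothing more can be done
None
```

I rocked the taller relay about 9° left, then about 9° right, and lifted it out level. I handed in the job (no verdict came back) with the relay held still at about 29 N grip, more than the 20 N asked because grip force is fixed, its blades about 16 mm above the socket.

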